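# Index the tilted faceplate and lock it with its barrel bolt

## Task

The moulded frame clamped on the sloping faceplate is about to be scraped, so the faceplate has to be locked. Turn the faceplate by its upright black handle until the keeper on its rim faces the barrel bolt, slide the bolt fully home through the keeper, and turn the bolt's knob down into the locking notch at that end so that it cannot slide back. Leave the loose things around the stand where they are and let go of everything.

Things in the scene. Friction and masses are not known exactly. Their poses are not given: they have to be found in the camera images.
- stand: Fixed dark grey cast wedge, 300 mm wide (y), 190 mm deep (x); origin at the middle of its underside, z up, x to its high back, y to its left. Its light grey face passes through (0, 0, 0.105) and rises toward +x at 30 degrees, so the face normal leans 30 degrees from vertical toward -x. On the face: at the left (+y) a round faceplate, at the right a barrel bolt.
- light_bar (a point): Middle of the lower front edge of the LED bar light over the face (axes as the stand's): level bar 300 mm long along y, from this edge 38 mm back (+x) and 22 mm up, on two rear posts. It blocks a gripper that comes straight down on the raised bolt knob: reach in under it from the front, the tool tilted 30 to 40 degrees, about along the face normal.
- plate_centre (a point): Centre of the top of the faceplate, an aluminium disc 160 mm across, its top 12 mm above the face; axes as the plate's, z is its turning axis (face normal). Stiff, about 0.15 N m, stays where left. It starts turned 0.6 to 2.0 rad away from its locking position, with the handle on the low, front side. A dark frame 46x85x8 mm is clamped on its middle (nuts up to 31 mm above the face).
- turn_handle (a point): Grip point of the faceplate's turning handle, a black upright cylinder 20 mm across, 58 mm from the plate's centre, straight across from the keeper, its top 62 mm above the face; this point is on its axis, 46 mm above the face. The axis is along the face normal. Led along an arc about the plate's axis, it turns the plate and may turn between the fingers.
- keeper_eye (a point): Middle of the keeper's opening; the keeper is a steel bridge on the plate, 62 mm from its centre: opening 18.5 mm wide, 16 mm long along the radius, outside top 39 mm above the face; this point is 24 mm above the face, as high as the bolt. Axes as the plate's: y points to the plate's centre, x across the opening. It faces the bolt when its y runs along the bolt's y.
- bolt_tip (a point): Tip of the round nose of the steel bolt, a rod 16 mm thick, 123 mm long, 24 mm above the face, that slides along the stand's y; its line meets the plate's axis. Axes: x up the slope, y along the bolt toward the plate, z face normal. Drawn back, the tip is 78 mm from the plate's axis. The nose centres a keeper that is up to about 3 mm off.
- bolt_knob (a point): Centre of the bolt's 24 mm black ball knob, on an arm 10 mm thick, 50 mm from the bolt's axis. Down in a notch the arm points 45 degrees from the face normal, to the front; raised, it points along the face normal and can slide from notch to notch. Pinch the ball with the fingers closing along the bolt (stand's y); it can pivot a little between them.
- bolt_slide (a joint): Travel of the bolt in m: 0 drawn back, 0.036 fully home; + is toward the plate. The knob can be turned down only below 0.004 and above 0.032. About 4 N of friction.
- bolt_turn (a joint): Turn of the bolt's knob about the bolt's axis in rad: 0 turned down in a notch, 0.785 upright (along the face normal), at most 0.95. To slide the bolt it must be within about 0.25 of upright. Stays where it is left.
- scraper: Bystander, loose: yellow scraper 110 x 42 x 13 mm lying in front of the stand; origin at the middle of its underside.
- swab_tube: Bystander, loose: clear tube with blue cap, 34 mm across, 104 mm tall, upright at the left of the stand; origin at the middle of its underside.
- flux_bottle: Bystander, loose: small squeeze bottle with red spout, 35 mm across, 101 mm tall, upright at the left of the stand toward its back; origin at the middle of its underside.

How it is judged (in metres and radians):
On the way, in this order (a step that is already met when the one before it is completed fails the run):
1. the faceplate is turned until its keeper faces the bolt (within 6 mm) (x of keeper_eye in the frame of bolt_tip between -0.006 and 0.006 m), for 0.2 s.
2. the bolt is slid home through the keeper: its tip at least 12 mm beyond the keeper's middle, within 3 mm of its centre line (y of bolt_tip in the frame of keeper_eye above 0.012 m and x of bolt_tip in the frame of keeper_eye between -0.003 and 0.003 m), for 0.2 s.
At the end, for the whole second after the job is handed in: The bolt passes through the keeper on the faceplate (tip at least 12 mm beyond the keeper's middle, within 3 mm of its centre line), slid home (31 mm or more of its 36 mm travel), its knob turned down into the locking notch (within 0.35 rad of fully down), all at rest (all of step 2 and value of joint bolt_slide above 0.031 m and value of joint bolt_turn below 0.35 rad and velocity of joint bolt_slide between -0.01 and 0.01 m/s and velocity of joint bolt_turn between -0.1 and 0.1 rad/s); the robot touches nothing.
It fails at once if a loose bystander is moved by more than 25 mm or knocked over (distance of any of scraper, swab_tube, flux_bottle from where it was at the start of the episode above 0.025 m or angle between any of swab_tube, flux_bottle's own z axis and vertical above 0.5 rad).
It also fails if it takes over 58 s, if anything falls off the work surface, if the arm or the gripper's body presses on something with over 40 N, if the wrist force passes 120 N, or if a joint passes its speed limit or range.

## Robot

A 6-joint arm with a two-finger parallel gripper is mounted at the origin on a cart in front of the work surface, level with it; the furniture and walls round the work are solid. World frame = base frame: x ahead of the robot, y to its left, z up, the work surface at z = 0. Lengths are in m, angles in degrees, forces in N, time in s.
With the tool pointing down it reaches from about 0.35 to 0.925 m from the base axis. Payload 6.4 kg.
Tool frame: the origin (TCP) lies midway between the tips of the shut fingers; the grasp point (between the pads) lies 19 mm behind it; z points along the fingers, y is the line along which they close (so a half turn about z gives the same grasp; the last joint's range is limited). The gripper opens to 85 mm and grips with 20 to 120 N. Pads are 22 mm wide; open, the fingers measure 114 mm over their backs; the gripper's body (76 mm by 85 mm) begins 54 mm behind the grasp point. The pads swing forward as they close: fully open they stand 13 mm farther back than shut.
Start: joints at [-86.179, 14.043, 89.255, -0, 76.702, -9.975], TCP at [0.155, -0.631, 0.231] pointing down, gripper open.
Joint ranges: [-179.41, 179.41], [-58.25, 129.5], [7.25, 145.43], [-54.29, 234.29], [11.92, 165.04], [-157.13, 157.13]. Speed limits (degrees/s): [147.25, 147.25, 180, 180, 180, 180].

## Interface

Orientations are given as [roll, pitch, yaw] about the fixed x, y, z axes, in that order (R = Rz(yaw) Ry(pitch) Rx(roll)).
In Python, from cell import env gives the robot as it stands. Calls block until the motion is done:
- env.goto(position, orientation): joint-space move of the TCP to a pose.
- env.line_to(position, v=0.15, rot=None, guard=None): straight line of the TCP; rot=None keeps the orientation; v is the mean speed in m/s. With guard (N) it stops when the force on the tool has changed by that much, and returns True; else False.
- env.movej(angles): joint-space move.
- env.move_gripper(opening, grip_force=None): finger opening in m; grip_force is the grip in N (None keeps the last); returns when the fingers have stopped.
- env.pause(seconds).
- env.solve_ik(position, orientation): joint angles nearest the present ones, or None.
- env.snapshot(name): name is "side" or "top"; returns a dict with "pixels" (420x560x3 uint8, red, green, blue), "intrinsics" (3x3 intrinsics, pixels), "rvec" (rotation vector, rad) and "tvec" (3), from world to camera coordinates, as OpenCV has them. Camera axes: x right, y down, z forward; pixel columns grow to the right and rows downward; lengths in m; the calibration is good to about 2 mm. A picture is of the moment at which its call begins. There is no depth.
A pose or a line that the arm cannot do raises env.Unreachable and nothing moves.
- env.job_done(): hands the job in; it is judged then, once.
Readings, each from a call of its own:
- env.get_time(): time.
- env.get_q(): joint angles.
- env.get_dq(): joint speeds.
- env.get_effort(): joint torques, N m.
- env.get_position(): TCP position.
- env.get_eef_rot(): TCP orientation.
- env.get_force(): force on the tool from outside, world axes, zero at the start.
- env.get_wrist_torque(): the same for the moment, N m.
- env.get_width(): finger opening in m.
- env.get_finger_force(): force on a finger pad.
Only numpy, scipy, OpenCV 4.12 (cv2) and the standard library are available. Lean on these libraries where they do the work, as an engineer would, in place of code of your own. Each camera call takes 0.05 s, during which the arm holds its last target. There are 200 camera calls.

## Working session

There is one attempt and no reset: what is moved stays moved. The work goes in short steps, each a Python script; the robot and the scene stay as the last script left them, time stands still between calls to the robot, and variables do not carry over. Pictures are saved under pics/ and viewed, at most 10 in all, crops included, and the job is handed in when it is done.

```bash
ls; mkdir -p pics
python3 - <<'E'
from cell import env
import cv2,numpy as np
for n in("side","top"):
    s=env.snapshot(n); np.savez(f"{n}0.npz",**s); cv2.imwrite(f"pics/{n}0.png",s["pixels"][:,:,::-1])
    R=cv2.Rodrigues(np.array(s["rvec"]))[0]; print(n,-R.T@np.array(s["tvec"]),R[2],s["intrinsics"])
print(env.get_time(),env.get_eef_rot())
E
```

```text
pics
side [0.13508014 0.3955628  0.72230961] [ 0.428654   -0.62077058 -0.65642947] [[454.40413516   0.         283.7054731 ]
 [  0.         454.40413516 214.17004246]
 [  0.           0.           1.        ]]
top [ 0.38126012 -0.1608104   1.00773118] [ 0.17159123  0.02202015 -0.98492211] [[390.25876986   0.         282.33147145]
 [  0.         390.25876986 209.33253479]
 [  0.           0.           1.        ]]
0.1 [-1.79901459e+02 -1.78436629e-02  1.37972756e+01]
```

View pics/side0.png

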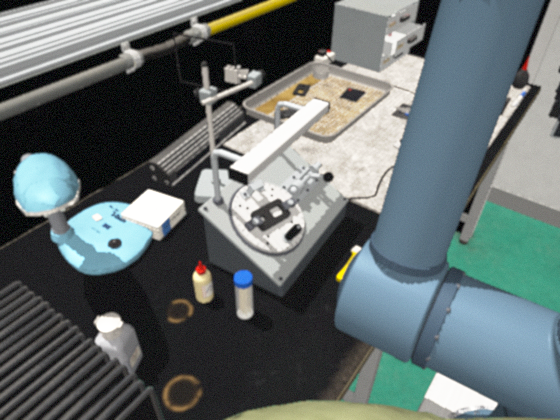

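View pics/top0.png

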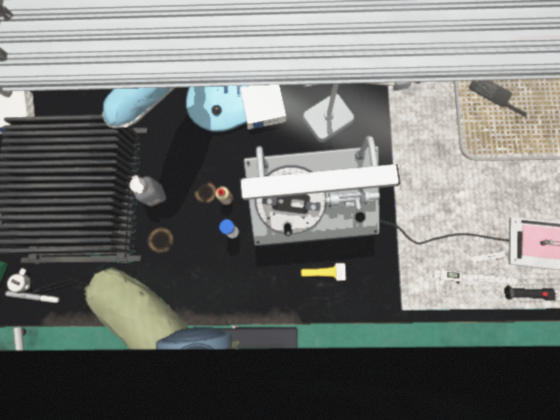

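The side view shows the stand around (270,210) with the handle near (293,232) and the knob near (328,177). In the top view the stand spans about (245–380, 150–243), the handle is near (288,229) and the knob near (360,216). I'll enlarge both.

Run:
```python
import cv2
a=cv2.imread("pics/side0.png")[90:300,190:360]; b=cv2.imread("pics/top0.png")[130:290,205:405]
cv2.imwrite("pics/side0c.png",cv2.resize(a,None,fx=2.8,fy=2.8,interpolation=cv2.INTER_CUBIC))
cv2.imwrite("pics/top0c.png",cv2.resize(b,None,fx=3.7,fy=3.7,interpolation=cv2.INTER_CUBIC))
```

```text
(no output)
```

View pics/side0c.png

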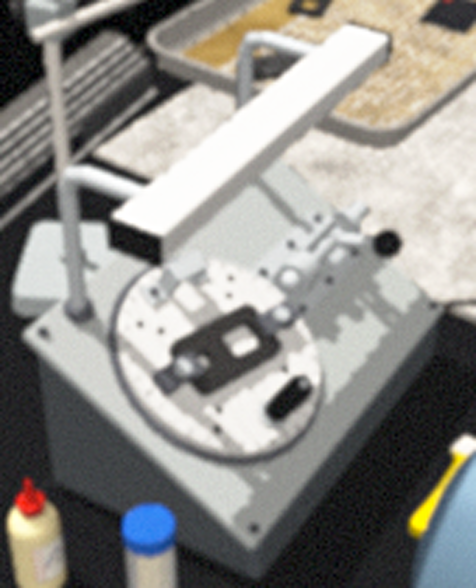

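View pics/top0c.png

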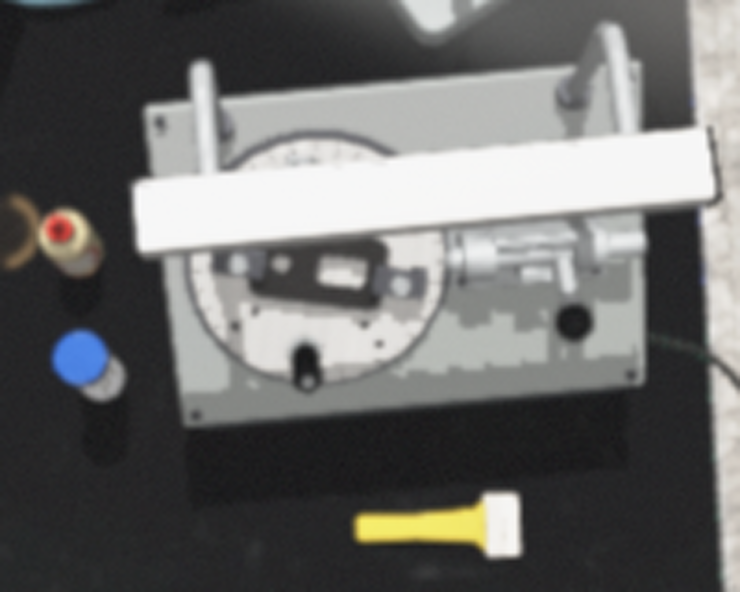

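The enlarged views give usable points. Top crop: plate centre about (318,257), handle (306,368), knob (574,322), face corners (185,427), (643,383), (640,62), (147,105). Side crop: plate centre about (219,358), handle (290,398), knob (386,243), face corners (255,548), (25,335), (437,305). The keeper is about at the top of the disc, under the bar. I'll fit the layout to these points.

```bash
cat > vis.py <<'E'
import numpy as np,cv2
C30,S30=np.cos(np.pi/6),.5
def cam(n,f=0):
    s=np.load(f"{n}{f}.npz"); return s
def proj(s,P): return cv2.projectPoints(np.atleast_2d(np.float64(P)),s["rvec"],s["tvec"],s["intrinsics"],None)[0][:,0]
def face(a,y,h): return np.array([a*C30-h*S30,y,.105+a*S30+h*C30])
def world(p,x,y,yaw):
    c,s=np.cos(yaw),np.sin(yaw); return np.array([x+c*p[0]-s*p[1],y+s*p[0]+c*p[1],p[2]])
def blob(img,box,thr):
    x0,y0,x1,y1=box; g=img[y0:y1,x0:x1].max(2); m=(g<thr).astype(np.uint8)
    n,l,st,c=cv2.connectedComponentsWithStats(m); i=1+np.argmax(st[1:,4]); return c[i]+[x0,y0],st[i]
E
python3 - <<'E'
from vis import *
from scipy.optimize import least_squares
S,T=cam("side"),cam("top")
cs=lambda u,v:np.array([(u+.5)/2.8-.5+190,(v+.5)/2.8-.5+90]); ct=lambda u,v:np.array([(u+.5)/3.7-.5+205,(v+.5)/3.7-.5+130])
B={}
for nm,s,c,bx in(("knT",T,ct,(535,295,610,350)),("haT",T,ct,(280,335,335,400)),("knS",S,cs,(362,222,412,265)),("haS",S,cs,(255,365,325,425))):
    p=np.r_[c(*bx[:2]),c(*bx[2:])].astype(int); B[nm],st=blob(s["pixels"],p,75); print(nm,B[nm],st)
def model(p):
    x,y,yaw,ab,yp,yk,th=p; W=lambda a,yy,h:world(face(a,yy,h),x,y,yaw)
    L=.095/C30
    kn=W(ab-.05*S30**.5*1 if 0 else ab-.05*.7071,yk,.024+.05*.7071); ha=W(ab+.058*np.cos(th),yp+.058*np.sin(th),.037); pc=W(ab,yp,.012)
    return [(T,W(-L,.15,0),ct(185,427)),(T,W(-L,-.15,0),ct(643,383)),(T,W(L,-.15,0),ct(640,62)),(T,W(L,.15,0),ct(147,105)),
     (S,W(-L,.15,0),cs(255,548)),(S,W(L,.15,0),cs(25,335)),(S,W(-L,-.15,0),cs(437,305)),
     (T,pc,ct(318,257)),(S,pc,cs(219,358)),(T,kn,B["knT"]),(S,kn,B["knS"]),(T,ha,B["haT"]),(S,ha,B["haS"])]
def res(p): return np.concatenate([proj(s,P)[0]-o for s,P,o in model(p)])
r=least_squares(res,[.47,-.2,.0,0,.07,-.09,np.pi],loss="soft_l1")
print(np.round(r.x,4)); print(np.round(res(r.x).reshape(-1,2),1).tolist())
np.save("fit.npy",r.x)
E
```

```text
knT [359.58333333 216.58333333] [ 6  3 10 10 72]
haT [287.34482759 228.53448276] [ 4  4  8 11 58]
knS [327.74137931 176.60344828] [ 6  5  9  8 58]
haS [292.35135135 232.47747748] [  6   5  15  15 111]
[ 5.6630e-01 -2.1420e-01  8.1100e-02 -1.3000e-03  5.7900e-02 -9.6000e-02
  2.9606e+00]
[[0.9, 0.3], [-1.1, 0.5], [-1.2, -1.6], [-0.2, -0.2], [0.6, -1.7], [-1.2, -3.5], [1.8, 1.3], [-1.4, 2.6], [0.4, -2.1], [0.2, 0.2], [-0.3, 0.0], [-0.0, 0.3], [-0.3, -0.5]]
```

```bash
cat >> vis.py <<'E'
def tri(T,S,ut,us):
    Ms=[np.c_[cv2.Rodrigues(s["rvec"])[0],s["tvec"].ravel()] for s in(T,S)]
    n=[cv2.undistortPoints(np.float64(u).reshape(1,1,2),s["intrinsics"],None).reshape(2,1) for u,s in((ut,T),(us,S))]
    X=cv2.triangulatePoints(*Ms,*n)[:,0]; return X[:3]/X[3]
def cs(u,v): return np.array([(u+.5)/2.8-.5+190,(v+.5)/2.8-.5+90])
def ct(u,v): return np.array([(u+.5)/3.7-.5+205,(v+.5)/3.7-.5+130])
def tostand(P,f):
    d=np.array(P)-[f[0],f[1],0]; c,s=np.cos(f[2]),np.sin(f[2]); q=np.array([c*d[0]+s*d[1],-s*d[0]+c*d[1],d[2]-.105])
    return np.array([q[0],q[1],d[2]]),np.array([q[0]*C30+q[2]*S30,q[1],-q[0]*S30+q[2]*C30])
E
cat > arm.py <<'E'
from vis import *
from cell import env
from scipy.spatial.transform import Rotation as Ro
f=np.load("fit.npy"); x0,y0,yaw,ab,yp,yk,th0=f
Rs=Ro.from_euler("z",yaw).as_matrix()
def W(a,y,h): return world(face(a,y,h),x0,y0,yaw)
def rpy(tilt,c,flip=1):
    """tool z leans `tilt` deg forward of straight down; c: closing dir (a,y) in the plane across z"""
    t=np.radians(tilt); z=np.array([np.sin(t),0,-np.cos(t)]); u=np.array([np.cos(t),0,np.sin(t)])
    y=flip*(c[0]*u+c[1]*np.array([0,1,0])); y/=np.linalg.norm(y)
    return list(Ro.from_matrix(Rs@np.c_[np.cross(y,z),y,z]).as_euler("xyz",degrees=True)), Rs@z
E
python3 - <<'E'
from arm import *
S,T=cam("side"),cam("top")
for n,t,s in(("bar front-left lower",(140,255),(163,265)),("bar front-left upper",(140,252),(163,238)),("bar back-left upper",(134,184),(113,215)),("handle",None,None),("knob",None,None)):
    if t: P=tri(T,S,ct(*t),cs(*s))
    else: P=tri(T,S,*(((287.3,228.5),(292.35,232.5)) if n=="handle" else ((359.58,216.58),(327.74,176.6))))
    print(n,P.round(4),*[q.round(4) for q in tostand(P,f)])
for flip in(1,-1):
  for tilt in(30,38):
    for d in(170,130,90):
        t=np.radians(d); o,z=rpy(tilt,(-np.sin(t),np.cos(t)),flip)
        p=W(ab+.058*np.cos(t),yp+.058*np.sin(t),.046)+.019*z; q=env.solve_ik(list(p),o); print(flip,tilt,d,None if q is None else np.round(q,0))
    o,z=rpy(tilt,(0,1),flip)
    for ys in(0,.036): q=env.solve_ik(list(W(ab,yk+ys,.074)+.019*z),o); print("knob",flip,tilt,None if q is None else np.round(q,0))
E
```

```text
bar front-left lower [ 0.5322 -0.0674  0.2594] [-0.0221  0.1491  0.2594] [0.0581 0.1491 0.1448]
bar front-left upper [ 0.5311 -0.0691  0.2784] [-0.0233  0.1475  0.2784] [0.0665 0.1475 0.1618]
bar back-left upper [ 0.5667 -0.0661  0.2814] [0.0124 0.1476 0.2814] [0.0989 0.1476 0.1466]
handle [ 0.4922 -0.152   0.1065] [-0.0688  0.068   0.1065] [-0.0589  0.068   0.0357]
knob [ 0.5127 -0.3147  0.1384] [-0.0616 -0.0958  0.1384] [-0.0366 -0.0958  0.0597]
1 30 170 [-40.  -7. 130.  34.  39.  32.]
1 30 130 [-34.  -8. 130.  31.  38.  80.]
1 30 90 [-30.  -6. 126.  28.  38. 127.]
knob 1 30 None
knob 1 30 None
1 38 170 [-43.  -8. 134.  49.  37.  17.]
1 38 130 [-37.  -9. 134.  46.  34.  64.]
1 38 90 [-32.  -8. 130.  43.  33. 112.]
knob 1 38 None
knob 1 38 None
-1 30 170 [ -40.   -7.  130.   34.   39. -148.]
-1 30 130 [ -34.   -8.  130.   31.   38. -100.]
-1 30 90 [-30.  -6. 126.  28.  38. -53.]
knob -1 30 [-50.   6. 112.  33.  49.  17.]
knob -1 30 [-47.   2. 115.  32.  48.  19.]
-1 38 170 None
-1 38 130 [ -37.   -9.  134.   46.   34. -116.]
-1 38 90 [-32.  -8. 130.  43.  33. -68.]
knob -1 38 [-52.   5. 115.  45.  47.   5.]
knob -1 38 [-50.   1. 118.  45.  46.   7.]
```

The knob and handle triangulate consistently. Next I'll turn the plate.

```bash
cat >> arm.py <<'E'
def handle(deg,back=0,tilt=32,r=.058):
    t=np.radians(deg); o,z=rpy(tilt,(-np.sin(t),np.cos(t)),1)
    return list(W(ab+r*np.cos(t),yp+r*np.sin(t),.046)+(.019-back)*z),o
def snap(k):
    for n in("side","top"):
        s=env.snapshot(n); np.savez(f"{n}{k}.npz",**s); cv2.imwrite(f"pics/{n}{k}.png",s["pixels"][:,:,::-1])
E
python3 - <<'E'
from arm import *
d0=np.degrees(th0)
env.goto(*handle(d0,.12)); env.move_gripper(.06,20)
p,o=handle(d0); print("hit",env.line_to(p,v=.1,guard=12),env.get_time())
env.move_gripper(.0,25); print("w",env.get_width(),env.get_finger_force(),env.get_force())
if .015<env.get_width()<.025:
    for d in np.linspace(d0,90,9)[1:]:
        p,o=handle(d); env.line_to(p,v=.06,rot=o); print(round(d),np.round(env.get_force(),1),env.get_width())
print(env.get_time()); snap(1)
import cv2
a=cv2.imread("pics/side1.png")[90:300,190:360]; b=cv2.imread("pics/top1.png")[130:290,205:405]
cv2.imwrite("pics/c1.png",cv2.resize(np.hstack([a[:160],b]),None,fx=2.1,fy=2.1,interpolation=cv2.INTER_CUBIC))
E
```

```text
hit False 3.7917
w 0.01949269066207361 24.480902552604675 [-6.37487711  0.06247888  5.37448327]
160 [-0.5  0.7  4.9] 0.019241971441599337
150 [ 4.7 -1.   1.1] 0.01952735942903268
140 [ 8.5 -1.9 -1.4] 0.019374997541445366
130 [10.9 -3.7 -3.6] 0.0188327496389341
120 [ 9.  -8.6 -3.6] 0.019156662551145683
110 [10.  -8.5 -5.2] 0.019487533569772203
100 [  9.5 -12.7  -5.8] 0.01964371014899287
90 [  8.6 -13.3  -4.4] 0.019393205205866855
6.8333
```

View pics/c1.png

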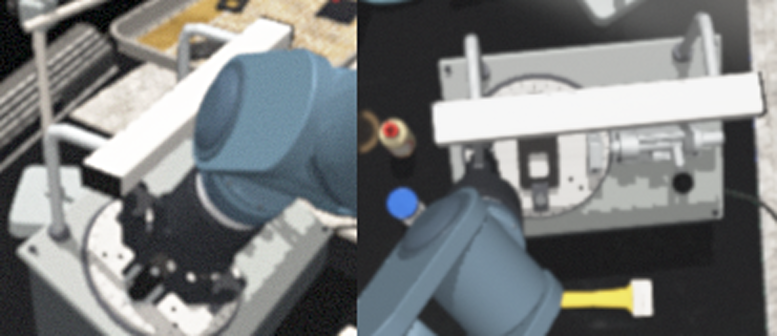

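The plate turned about 80°. In the top half the keeper at about (598,155) now faces the bolt, and the arm hides the handle. I'll release, back out, and measure from the knob pre-pose.

```bash
cat >> arm.py <<'E'
def knob(ang,s=0,back=0,tilt=36,up=0):
    """ang: bolt_turn in rad (0.785 upright), s: bolt travel"""
    b=np.pi/4-ang; o,z=rpy(tilt,(0,1),-1)
    return list(W(ab-.05*np.sin(b),yk+s,.024+.05*np.cos(b))+(.019-back)*z),o
E
python3 - <<'E'
from arm import *
env.move_gripper(.045); p,o=handle(90,.13); env.line_to(p,v=.15); print(env.get_force())
env.goto(*knob(0,0,.13)); snap(2); print(env.get_time())
a=cv2.imread("pics/side2.png")[140:240,210:340]; b=cv2.imread("pics/top2.png")[150:250,240:370]
cv2.imwrite("pics/c2.png",cv2.resize(np.hstack([a,b]),None,fx=3,fy=3,interpolation=cv2.INTER_CUBIC))
E
```

```text
[-0.63361649  0.42882138  0.12874699]
10.25
```

View pics/c2.png

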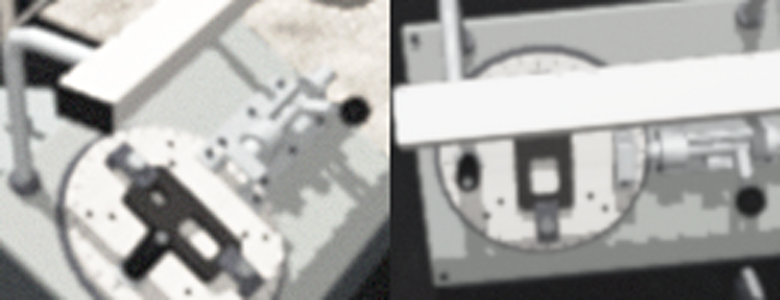

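Plate turned: the handle is at the left, at top-crop (468,170), and the keeper at (627,160) is beside the bolt nose at (655,150). The knob is still down at (750,202). I'll measure the alignment from the handle and the keeper.

Run:
```python
from arm import *
T,S=cam("top",2),cam("side",2)
def ray(s,u,h):
    R=cv2.Rodrigues(s["rvec"])[0]; c=-R.T@s["tvec"].ravel(); d=R.T@np.r_[cv2.undistortPoints(np.float64(u).reshape(1,1,2),s["intrinsics"],None).ravel(),1]
    n=Rs@[-S30,0,C30]; P=c+d*(n@(W(0,0,h)-c))/(n@d); return tostand(P,f)[1].round(4)
print("centre",ab,yp)
for nm,box in(("handle",(260,197,272,215)),("knob",(353,208,368,226))):
    for thr in(60,75,90):
        c,st=blob(T["pixels"],box,thr); print(nm,c,st,ray(T,c,.037 if nm=="handle" else .0594))
# previous handle, same method
print("old handle",ray(cam("top"),(287.34,228.53),.037))
# outline of keeper top at h=.039 and frame edges, crop coords
ct2=lambda u,v:np.array([(u-390+.5)/3-.5+240,(v+.5)/3-.5+150]); cs2=lambda u,v:np.array([(u+.5)/3-.5+210,(v+.5)/3-.5+140])
for nm,p,h in(("frame bl",(519,207),.020),("frame br",(570,207),.020),("frame tl",(515,140),.020),("frame tr",(570,140),.020),("nut bottom",(546,225),.028),("keeper front mid",(627,187),.03),("bolt housing mid",(672,148),.024)): print(nm,ray(T,ct2(*p),h))
for nm,p,h in(("nutA",(125,157),.028),("nutB",(236,272),.028),("handle top",(162,237),.062),("frame c",(185,215),.02)): print("side",nm,ray(S,cs2(*p),h))
b=S["pixels"][168:218,260:330,::-1];a=T["pixels"][180:230,300:370,::-1]
cv2.imwrite("pics/c3.png",cv2.resize(np.hstack([b,a]),None,fx=5.7,fy=5.7,interpolation=cv2.INTER_CUBIC))
```

```text
centre -0.001267022166680166 0.05785833156436999
handle [265.53658537 205.75609756] [ 3  5  6  9 41] [0.0032 0.1125 0.037 ]
handle [265.54166667 205.875     ] [ 3  4  6 11 48] [0.0029 0.1125 0.037 ]
handle [265.83606557 206.29508197] [ 3  4  7 12 61] [0.0019 0.1119 0.037 ]
knob [359.61290323 216.70967742] [ 3  5  9  9 62] [-0.0365 -0.0957  0.0594]
knob [359.58333333 216.58333333] [ 2  4 10 10 72] [-0.0361 -0.0957  0.0594]
knob [359.45679012 216.45679012] [ 2  4 10 10 81] [-0.0358 -0.0954  0.0594]
old handle [-0.0577  0.0682  0.037 ]
frame bl [-0.0387  0.0769  0.02  ]
frame br [-0.0429  0.0372  0.02  ]
frame tl [0.0164 0.0748 0.02  ]
frame tr [0.0121 0.0329 0.02  ]
nut bottom [-0.0528  0.0573  0.028 ]
keeper front mid [-0.027  -0.0074  0.03  ]
bolt housing mid [-0.001  -0.0443  0.024 ]
side nutA [0.0554 0.0565 0.028 ]
side nutB [-0.0511  0.0641  0.028 ]
side handle top [-0.0006  0.1123  0.062 ]
side frame c [-0.0002  0.0512  0.02  ]
```

View pics/c3.png

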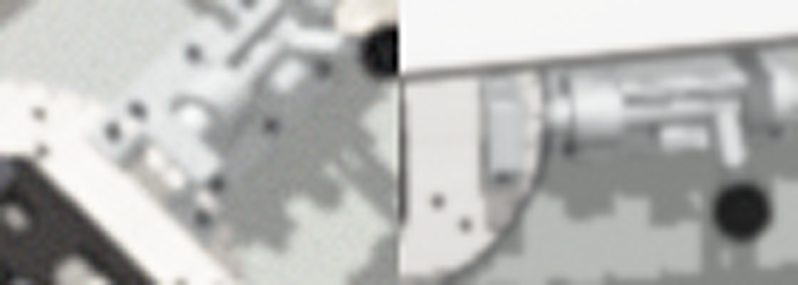

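The side pane shows keeper foot screws at about (113,130), (137,110), (217,183), (203,217), with the bridge at (165,165) and the bolt nose/guide at (188,113). I'll convert these to face coordinates.

```bash
cat >> arm.py <<'E'
def ray(s,u,h):
    R=cv2.Rodrigues(s["rvec"])[0]; c=-R.T@s["tvec"].ravel(); d=R.T@np.r_[cv2.undistortPoints(np.float64(u).reshape(1,1,2),s["intrinsics"],None).ravel(),1]
    n=Rs@[-S30,0,C30]; P=c+d*(n@(W(0,0,h)-c))/(n@d); return tostand(P,f)[1].round(4)
E
python3 - <<'E'
from arm import *
S,T=cam("side",2),cam("top",2)
k=lambda u,v:((u+.5)/5.7-.5+260,(v+.5)/5.7-.5+168); kt=lambda u,v:((u-400+.5)/5.7-.5+300,(v+.5)/5.7-.5+180)
for p,h in(((113,130),.012),((137,110),.012),((217,183),.012),((203,217),.012),((165,165),.039),((188,113),.024),((193,52),0),((271,125),0),((325,68),0),((290,75),.032)): print("S",p,ray(S,k(*p),h))
for p,h in(((503,178),.016),((503,170),.039),((600,105),.032),((570,100),.024),((568,150),0),((563,85),0),((437,200),.012),((465,225),.012)): print("T",p,ray(T,kt(*p),h))
print(W(ab,yp,.012))
for s in(S,T): print(proj(s,[W(ab+.0118,yp-.062,.039),W(ab-.0118,yp-.062,.039),W(ab,yp-.078,.024),W(ab,yk,.024)]).round(1).tolist())
E
```

```text
S (113, 130) [ 0.0187 -0.0134  0.012 ]
S (137, 110) [ 0.0176 -0.0294  0.012 ]
S (217, 183) [-0.0233 -0.0298  0.012 ]
S (203, 217) [-0.0281 -0.0122  0.012 ]
S (165, 165) [-0.005   0.0066  0.039 ]
S (188, 113) [ 0.0026 -0.0348  0.024 ]
S (193, 52) [ 0.0187 -0.0844  0.    ]
S (271, 125) [-0.0235 -0.0842 -0.    ]
S (325, 68) [-0.0239 -0.1293 -0.    ]
S (290, 75) [-0.0157 -0.079   0.032 ]
T (503, 178) [-0.0291 -0.0065  0.016 ]
T (503, 170) [-0.017  -0.0047  0.039 ]
T (600, 105) [ 0.004  -0.0456  0.032 ]
T (570, 100) [ 0.0045 -0.0348  0.024 ]
T (568, 150) [-0.0256 -0.0357  0.    ]
T (563, 85) [ 0.0031 -0.0351  0.    ]
T (437, 200) [-0.0375  0.0211  0.012 ]
T (465, 225) [-0.0498  0.0102  0.012 ]
[ 0.55455154 -0.15712834  0.11475879]
[[285.7, 188.7], [294.0, 196.4], [290.4, 192.2], [307.6, 174.4]]
[[316.7, 198.0], [317.3, 207.8], [323.2, 200.1], [356.1, 196.9]]
```

Bolt-base screws sit at mid a≈−2.5 mm and keeper screws at ≈−4.7 mm. The keeper is about 2 mm off, within the nose's 3 mm reach, so I'll go ahead with the bolt.

Run:
```python
from arm import *
p,o=knob(0); print("hit",env.line_to(p,v=.1,guard=12))
env.move_gripper(0,35); print("w",env.get_width(),env.get_force().round(1) if hasattr(env.get_force(),'round') else env.get_force())
if env.get_width()>.015:
    for a in np.linspace(0,.785,6)[1:]:
        env.line_to(knob(a)[0],v=.05); print(round(a,2),np.round(env.get_force(),1),round(env.get_width(),4))
    for s in(.008,.014,.02,.026,.032,.037):
        h=env.line_to(knob(.785,s)[0],v=.04,guard=30); print(s,h,np.round(env.get_force(),1),round(env.get_width(),4),np.round(env.get_position(),4))
        if h: break
print(env.get_time()); snap(4)
a=cv2.imread("pics/side4.png")[140:240,210:340]; b=cv2.imread("pics/top4.png")[150:250,240:370]
cv2.imwrite("pics/c4.png",cv2.resize(np.hstack([a,b]),None,fx=3,fy=3,interpolation=cv2.INTER_CUBIC))
```

```text
hit False
w 0.022044772382859373 [-3.4  0.7  2. ]
0.16 [-4.5 -1.1 -0.4] 0.0217
0.31 [-0.4 -1.1 -0.5] 0.0215
0.47 [ 0.8 -1.6 -3.2] 0.022
0.63 [ 1.4 -1.2 -4. ] 0.0216
0.78 [-0.1 -1.3 -3.4] 0.0219
0.008 False [ 1.3 -1.2 -4.6] 0.0217 [ 0.5465 -0.3039  0.153 ]
0.014 False [ 1.2 -2.3 -5.4] 0.0215 [ 0.546  -0.2981  0.153 ]
0.02 False [ 3.  -3.1 -5.5] 0.0216 [ 0.5456 -0.2922  0.153 ]
0.026 False [ 2.3 -2.4 -6. ] 0.0214 [ 0.5451 -0.2861  0.153 ]
0.032 False [ 2.8 -3.5 -7.4] 0.0219 [ 0.5446 -0.2801  0.153 ]
0.037 False [  5.9  -7.8 -10.1] 0.0212 [ 0.5443 -0.2765  0.1531]
15.4
```

View pics/c4.png

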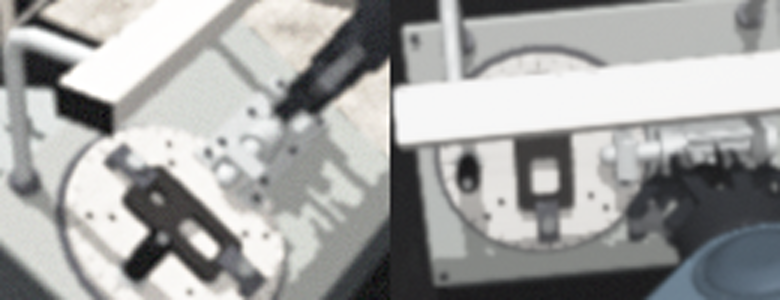

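The nose now shows past the keeper at (605,150) in the top half, and the force rose at the end stop, so the bolt is home. I'll turn the knob down, let go and retreat.

Run:
```python
from arm import *
for a in np.linspace(.785,-.05,7)[1:]:
    h=env.line_to(knob(a,.0355)[0],v=.05,guard=35); print(round(a,2),h,np.round(env.get_force(),1))
    if h: break
env.move_gripper(.045); env.pause(.2)
env.line_to(knob(-.05,.0355,.15)[0],v=.15); env.pause(.2); print(env.get_time(),env.get_force()); snap(5)
T,S=cam("top",5),cam("side",5)
print("expected",proj(T,W(ab-.03536,yk+.036,.0594)),proj(S,W(ab-.03536,yk+.036,.0594)))
a=cv2.imread("pics/side5.png")[140:240,210:340]; b=cv2.imread("pics/top5.png")[150:250,240:370]
cv2.imwrite("pics/c5.png",cv2.resize(np.hstack([a,b]),None,fx=3,fy=3,interpolation=cv2.INTER_CUBIC))
```

```text
0.65 False [ 11.8  -2.9 -12.2]
0.51 False [12.4 -1.3 -8.3]
0.37 False [ 4.7 -0.5 -0.8]
0.23 False [ 4.7  0.3 -0.3]
0.09 False [4.1 1.  0.7]
-0.05 False [0.9 3.3 6. ]
19.15 [ 0.43638332  0.65761444 -0.02021023]
expected [[343.76073198 218.31200564]] [[319.78140101 185.12578687]]
```

View pics/c5.png

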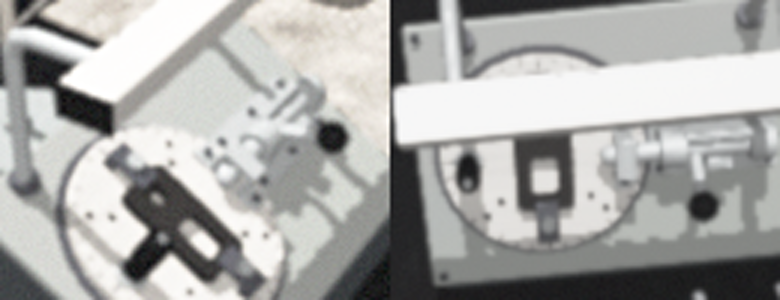

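The knob is at top pixel (344,218.5) and side pixel (320.5,185.5). That matches the expected locked position (343.8,218.3) and (319.8,185.1) to within a pixel. The nose shows through the keeper and the gripper is clear.

```bash
python3 -c "
from cell import env
print(env.job_done())"
```

```text
the job is handed in; nothing more can be done
None
```

I turned the faceplate to the bolt, slid the bolt home through the keeper and turned its knob down into the locking notch. I then let go and handed the job in at about 19 s; no verdict came back, but the last pictures show the knob in its locked position with the gripper clear.

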